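Hang the spatter guard, then index the weld fixture to the third stop and hold it

TASK

Get the next gusset ready for tacking: hang the folded sheet spatter guard over the rail beside the indexing fixture, astride the middle of the bar, and let go of it. Then take hold of the fixture's knob and turn it clockwise (seen from above) three clicks, no further, so that the next gusset stands at the torch. Finish still gripping the knob, holding it steady at the third click, and leave the other things on the bench where they are.

Things in the scene. Friction and masses are not known exactly. Their poses are not given: they have to be found in the camera images.
- guard: Loose spatter guard, 0.4 kg: 3 mm smoke-darkened aluminium sheet, 200 mm long (own y), folded like a roof, 105 mm tall, standing on its two lower edges. Flat top 40 mm wide outside, 34 inside; straight sides for the upper 30 mm (grip here, across own x); below them skirts flare 12 degrees to 72 mm overall. Ends open. Origin: centre of underside, z up.
- guard_fold (a point): Point on the guard: centre of the inner face of its flat top, 102 mm above the guard's origin. It lies on the bar when the guard hangs on the rail.
- rail: Guard rail fixed on the table: a horizontal round steel bar, 18 mm diameter, axis 180 mm above the table, on two upright 20 mm posts 330 mm apart, each with a flat 80 x 50 x 8 mm foot. Origin: on the table under the middle of the bar; y along the bar, x across it, z up.
- rail_mid (a point): Middle of the rail's bar, on its axis, 180 mm above the table; axes as the rail's.
- fixture: Indexing weld fixture, fixed: round grey base 196 mm wide, turning plate 172 mm with 18 rim notches; on it a flange, 60 mm pipe stub and six gussets. Origin: on the table, on the turning axis, z up; x points to the welding torch: nozzle tip 70 mm out at 104 mm height, torch and stand 145 to 325 mm out, up to 200 mm high, then its cable. Plunger block on the y side, 71 mm high.
- knob: Black index knob on top of the fixture, on the plate's axis and turning with it: upright bar 64 mm long (own x), 16 mm thick (own y), on a 52 mm round collar. Bar top 195 mm, collar top 164 mm above the table. Origin: on the turning axis, 182 mm above the table, 13 mm below the bar's top; z up.
- index (a joint): Angle of plate and knob (rad): 0 (within 0.04) at the stop where it starts, growing clockwise seen from above, as the knob's yaw falls. A spring detent gives a stop every 20 degrees (0.349 rad): 0.18 N m to pass each hump plus 0.035 friction; past the hump it pulls into the next stop. Third click: 1.047 rad. It can turn on to further stops.
- pendant: Bystander: grey remote-control box with two small knobs, 75 x 120 x 70 mm, loose on the table. Origin: centre of its underside.
- hammer: Bystander: chipping hammer with wooden grip, 260 mm long, lying on the table along its x. Origin: under the middle of its shaft, on the table.
- tape: Bystander: black tape measure with yellow disc, 65 mm, 31 mm high, on the table. Origin: centre of its underside.
- brush: Bystander: wire brush, wooden back 230 mm long along its x, 32 mm high. Origin: centre of its underside.
Things that resemble listed ones, but are neither listed nor needed, are in the scene too. There is more than one size of the guard; the one meant has the size given above.

How it is judged:
On the way, in this order (a step that is already met when the one before it is completed fails the run):
1. the guard hangs astride the rail's bar, let go and at rest (z of guard_fold in the frame of rail_mid between 0.003 and 0.016 m and x of guard_fold in the frame of rail_mid between -0.014 and 0.014 m and y of guard_fold in the frame of rail_mid between -0.05 and 0.05 m and angle between guard's own z axis and vertical below 0.3 rad and angle between the y axis of guard and the y axis of rail, either way round below 0.2 rad and contact force between guard and rail above 1 N and contact force between each of the arm, the fingers and guard below 0.3 N and linear speed of guard below 0.03 m/s), for 0.3 s.
2. the gripped knob stands at the third click (value of joint index between 0.967 and 1.127 rad and velocity of joint index between -0.05 and 0.05 rad/s and contact force between the fingers and knob above 2 N and distance between the grasp point and knob below 0.035 m), for 0.3 s.
At the end, for the whole second after the job is handed in: The guard hangs over the bar on its inner top, within 50 mm of the middle, along it within 0.2 rad, leaning under 0.3 rad, at rest and untouched; the plate stands still at the third click (1.047 rad within 0.08), the fingers still gripping the knob (over 2 N, TCP within 35 mm of its origin) (all of step 1 and all of step 2); the arm keeps its last pose, push and grip.
It fails at once if the plate is turned past the third click (more than halfway to the fourth) (value of joint index above 1.222 rad).
It fails at once if the plate is turned back anticlockwise by more than half a click from where it started (value of joint index below -0.175 rad).
It fails at once if the plate is turned off its first stop while the guard is not hanging on the rail (value of joint index above 0.175 rad and not (z of guard_fold in the frame of rail_mid between 0.003 and 0.016 m and x of guard_fold in the frame of rail_mid between -0.014 and 0.014 m and y of guard_fold in the frame of rail_mid between -0.05 and 0.05 m and angle between guard's own z axis and vertical below 0.3 rad and angle between the y axis of guard and the y axis of rail, either way round below 0.2 rad)).
It fails at once if the control box, hammer, tape or brush is moved more than 20 mm (distance of any of pendant, hammer, tape, brush from where it was at the start of the episode above 0.02 m).
It also fails if it takes over 66 s, if anything falls off the work surface, if the arm or the gripper's body presses on something with over 40 N, if the wrist force passes 120 N, or if a joint passes its speed limit or range.

ROBOT

A 6-joint arm with a two-finger parallel gripper is mounted at the origin on the work surface. World frame = base frame: x ahead of the robot, y to its left, z up, the work surface at z = 0. Lengths are in m, angles in rad, forces in N, time in s.
With the tool pointing down it reaches from about 0.35 to 0.775 m from the base axis. Payload 5.5 kg.
Tool frame: the origin (TCP) lies between the finger pads, 19 mm behind the fingertips; this is the grasp point; x points along the fingers, y is the direction in which the jaws open and shut, and the axes are right-handed (so a half turn about x gives the same grasp; the last joint's range is limited). The gripper opens to 85 mm and grips with 20 to 120 N. Pads are 22 mm wide; open, the fingers measure 114 mm over their backs; the gripper's body (76 mm by 85 mm) begins 54 mm behind the grasp point. The pads swing forward as they close: fully open they stand 13 mm farther back than shut.
Start: joints at [-1.365, 0.313, 0.046, 1.304, 0, 1.431], TCP at [0.195, -0.541, 0.25] pointing down, gripper open.
Joint ranges: [-2.76, 2.76], [-0.86, 1.69], [-1.03, 1.26], [-2.2, 2.34], [-1.47, 1.5], [-3.14, 3.14]. Speed limits (rad/s): [2.57, 2.57, 3.14, 3.14, 3.14, 3.14].

INTERFACE

Orientations are given as a unit quaternion [w, x, y, z].
In Python, from workcell import get_state, viewer, job gives the robot as it stands.
- The arm moves only by the tool send_rows, never from a script. Its argument "plan" is a list of rows, each a list of 6 numbers: the shift along the tool's x, y, z in mm, then the turn, a rotation vector about the tool's x, y, z in degrees. A call has exactly 10 rows; each row is the pose to reach, as a shift and turn from the pose commanded when the call began, along the tool's axes at that moment; what a row does not reach only later rows make up. A row lasts 1/8 s, in which the tool goes at most 62.5 mm and 10.7 degrees, less where a joint would pass 70% of its speed; a pose out of reach is approached as far as the arm can. A call with a gripper value outside its range is refused whole. "claw" is the finger opening in mm, from 0 to 85.4, set as the call begins (left out, the last holds). The fingers move at their own pace and stop on an object; "newtons" is the grip in N (left out, the last holds). Time passes only in rows, so rows that repeat a pose let the fingers close, or fill a call up. It gives the time, the measured TCP pose, the force and the opening at its end, in the units of the state.
- get_state(): the state, without advancing time (a new reading comes with each control period).
- viewer.read_camera(name): name is "scene" or "top" or "wrist"; returns a dict with "frame" (384x512x3 uint8, blue, green, red), "mtx" (3x3 intrinsics, pixels), "k1" (the pictures are not rectified: a ray, as slopes to the right and down, at radius r is drawn at 1 + k1 r^2 times it, then the intrinsics apply), "rvec" (rotation vector, rad) and "tvec" (3), from world to camera coordinates, as OpenCV has them. Camera axes: x right, y down, z forward; pixel columns grow to the right and rows downward; lengths in m; the calibration is good to about 2 mm. A picture is of the moment at which its call begins. There is no depth.
- job.hand_in(): hands the job in, once; it reports no verdict.
The state is a dict: "clock": time; "joint_pos": joint angles; "qvel": joint speeds; "tau": joint torques, N m; "tcp_pos": TCP position; "orientation": TCP orientation; "wrist_force": force on the tool from outside, world axes, zero at the start; "ft_torque": the same for the moment, N m; "finger_gap": finger opening in m.
Only numpy, scipy, OpenCV 4.12 (cv2) and the standard library are available. Lean on these libraries where they do the work, as an engineer would, in place of code of your own. Each camera call takes 0.05 s, during which the arm holds its last target.

## Working session

There is one attempt and no reset: what is moved stays moved. The work goes in short steps, Python scripts to look and compute and a tool call to move; the robot and the scene stay as the last step left them, time stands still between calls to the robot, and variables do not carry over. Pictures are saved under pics/ and viewed, and the job is handed in when it is done.

Besides the shell and the picture viewer there is one more tool, called after "Emit:" as name(argument=value, ...) on one line, values as JSON. send_rows: Moves the arm, as the interface text tells. Its arguments: {"type":"object","properties":{"plan":{"type":"array"},"claw":{"type":"number"},"newtons":{"type":"number"}},"required":["plan"]}

```bash
ls; mkdir -p pics
cat > h.py <<'E'
import numpy as np,cv2
from workcell import get_state, viewer, job
def cam(n):
    d=viewer.read_camera(n); d['R']=cv2.Rodrigues(np.array(d['rvec'],float))[0]; d['t']=np.array(d['tvec'],float).reshape(3); d['K']=np.array(d['mtx'],float); return d
def ray(d,uv):
    K=d['K']; x=(uv[0]-K[0,2])/K[0,0]; y=(uv[1]-K[1,2])/K[1,1]
    rd=np.hypot(x,y); r=rd
    for _ in range(30): r=rd/(1+d['k1']*r*r)
    s=r/rd if rd>1e-9 else 1
    v=d['R'].T@np.array([x*s,y*s,1]); return -d['R'].T@d['t'], v/np.linalg.norm(v)
def onz(d,uv,z):
    c,v=ray(d,uv); return c+v*(z-c[2])/v[2]
def proj(d,p):
    q=d['R']@np.array(p,float)+d['t']; x,y=q[:2]/q[2]; s=1+d['k1']*(x*x+y*y)
    return np.array([d['K'][0,0]*x*s+d['K'][0,2],d['K'][1,1]*y*s+d['K'][1,2]])
def tri(obs):
    A=np.zeros((3,3));b=np.zeros(3);L=[]
    for d,uv in obs:
        c,v=ray(d,uv);M=np.eye(3)-np.outer(v,v);A+=M;b+=M@c;L.append((c,v))
    p=np.linalg.solve(A,b); return p,[np.linalg.norm(np.cross(v,p-c)) for c,v in L]
def save(n,im): cv2.imwrite('pics/'+n+'.png',im)
import pickle
def keep(n,d): pickle.dump(d,open(n+'.pkl','wb'))
def load(n): return pickle.load(open(n+'.pkl','rb'))
E
python3 - <<'E'
from h import *
print(get_state())
for n in ['scene','top','wrist']:
    d=cam(n); keep(n+'0',d); save(n+'0',d['frame']); print(n,d['k1'],d['K'].tolist(),(-d['R'].T@d['t']).round(3))
    save(n+'0b',cv2.resize(d['frame'],(800,600),interpolation=cv2.INTER_CUBIC))
E
```

```text
pics
{'clock': 0.0, 'joint_pos': array([-1.36458357e+00,  3.14006165e-01,  4.49567872e-02,  1.30359031e+00,
       -3.08428711e-05,  1.43119305e+00]), 'qvel': array([ 1.05145469e-04,  3.89412931e-04, -2.04106596e-03,  8.35614351e-04,
        1.00434647e-03, -4.15588018e-05]), 'tau': array([-3.07395221e-04, -4.80628932e+01,  2.98532367e+01,  1.91953388e-02,
       -2.31432723e-04,  9.89161180e-06]), 'tcp_pos': array([ 0.19478528, -0.54048721,  0.24909648]), 'orientation': array([-0.12100507, -0.69652994, -0.12230708,  0.69659514]), 'wrist_force': array([-0.2016783 ,  0.71966224, -0.05565771]), 'ft_torque': array([ 0.02457146,  0.01158441, -0.01462719]), 'finger_gap': 0.08510621757689069}
scene 0.01839228328458813 [[354.6923633211476, 0.0, 250.40072847532173], [0.0, 354.6923633211476, 194.9942272082256], [0.0, 0.0, 1.0]] [1.181e+00 1.000e-03 9.440e-01]
top -0.07826751355200404 [[464.85231331968566, 0.0, 255.31259854401804], [0.0, 464.85231331968566, 181.80095315529388], [0.0, 0.0, 1.0]] [0.347 0.002 1.627]
wrist -0.09192954733627796 [[322.71808692764165, 0.0, 256.4904151668321], [0.0, 322.71808692764165, 191.27241033398246], [0.0, 0.0, 1.0]] [ 0.273 -0.512  0.374]
```

View pics/scene0b.png

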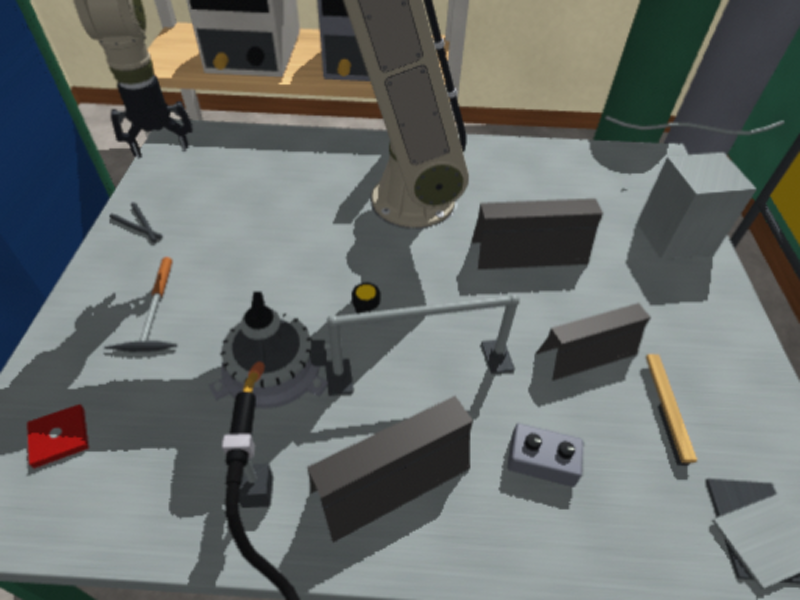

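View pics/top0b.png

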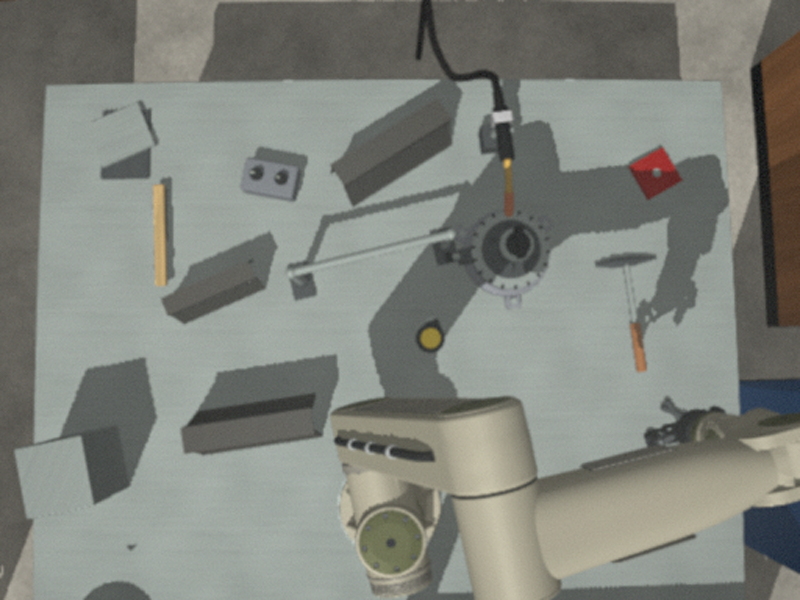

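View pics/wrist0b.png

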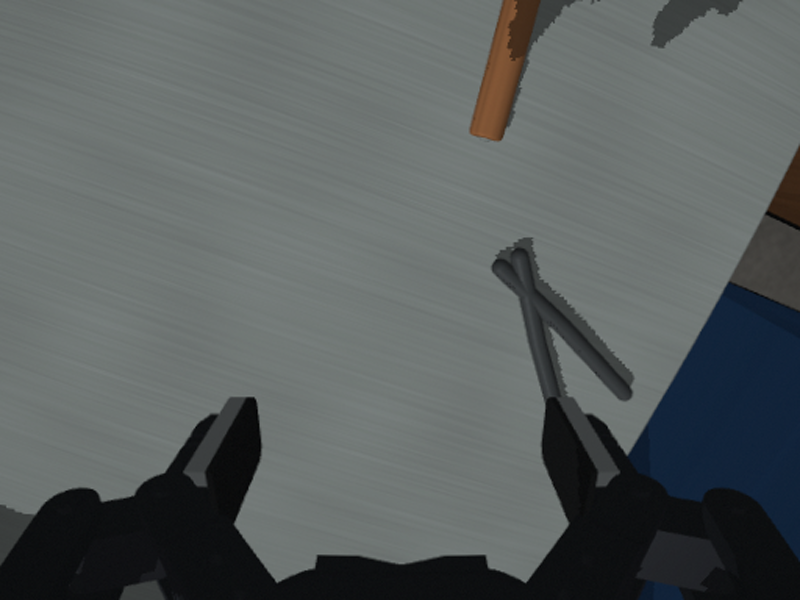

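Run:
```python
from h import *
s=load('scene0')['frame'];t=load('top0')['frame']
def crop(im,x0,y0,x1,y1,f): return cv2.resize(im[y0:y1,x0:x1],None,fx=f,fy=f,interpolation=cv2.INTER_CUBIC)
# scene crop 190..430, 120..350
save('s_crop',crop(s,180,115,430,350,2.5*1.2))
save('t_crop',crop(t,90,40,320,300,2.2))
```

```text
(no output)
```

View pics/s_crop.png

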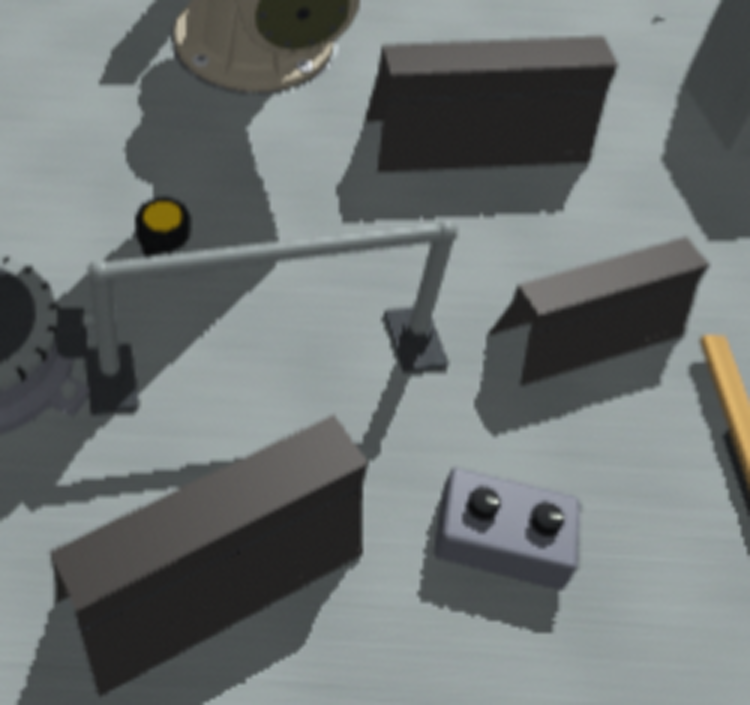

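View pics/t_crop.png

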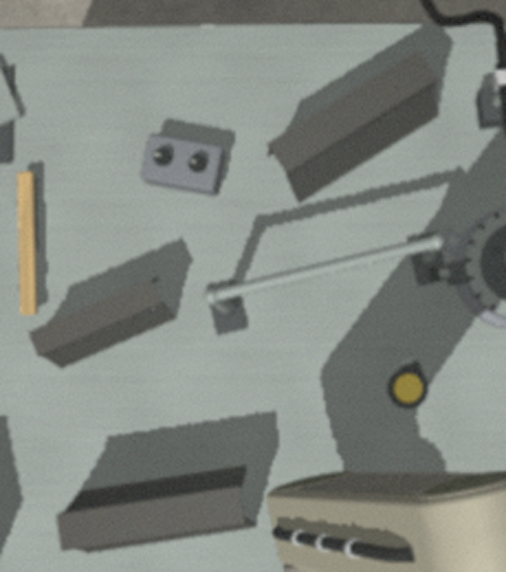

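Run:
```python
from h import *
t=load('top0')['frame']
def crop(im,x0,y0,x1,y1,f):
    c=cv2.resize(im[y0:y1,x0:x1],None,fx=f,fy=f,interpolation=cv2.INTER_CUBIC).astype(float)
    return np.clip((c/150)**0.6*255,0,255).astype(np.uint8)
a=crop(t,205,45,305,140,6);b=crop(t,95,145,185,215,6);c=crop(t,105,225,225,300,6)
save('tA',a);save('tB',b);save('tC',c)
```

```text
(no output)
```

View pics/tA.png

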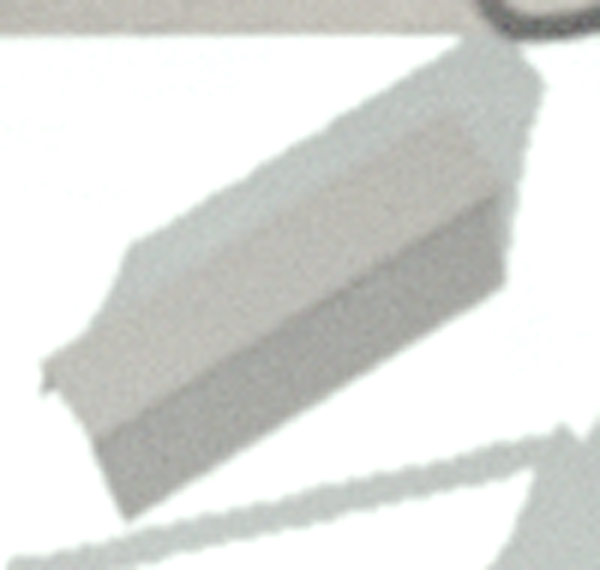

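View pics/tB.png

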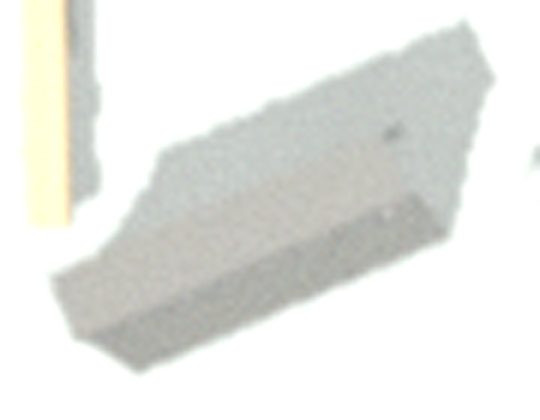

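View pics/tC.png

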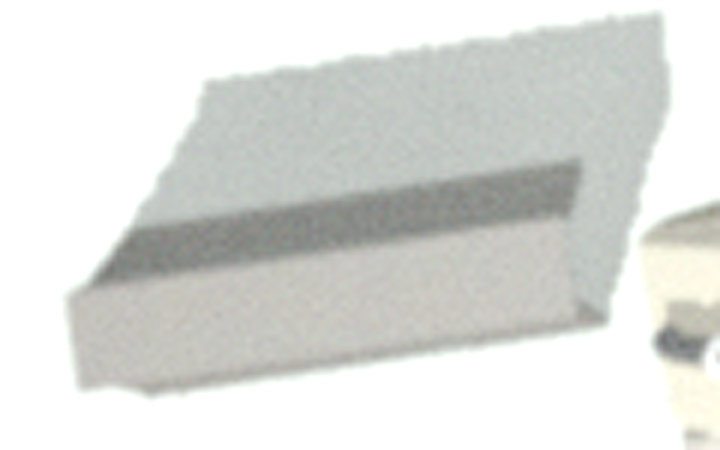

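Run:
```python
from h import *
s=load('scene0');t=load('top0')
D={'A':((205,45),[((333,418),(95,440)),((367,462),(42,365)),((52,552),(500,190)),((78,606),(455,112))]),
'B':((95,145),[((690,238),(78,338)),((708,265),(50,278)),((517,286),(415,195)),((535,312),(385,135))]),
'C':((105,225),[((605,38),(82,388)),((617,66),(68,295)),((382,48),(575,315)),((390,74),(570,215))])}
for k,(o,L) in D.items():
    P=[]
    for a,b in L:
        p,e=tri([(s,np.array(a)/3+[180,115]),(t,np.array(b)/6+o)]);P.append(p);print(k,p.round(4),np.round(e,4))
    P=np.array(P); print('len',np.linalg.norm((P[0]+P[1]-P[2]-P[3])/2),'w',np.linalg.norm((P[1]+P[3]-P[0]-P[2])/2),'h',P[:,2].mean(),'c',P.mean(0)); v=(P[0]+P[1]-P[2]-P[3]);print('ydir deg',np.degrees(np.arctan2(v[1],v[0])))
# rail: bar ends scene crop
```

```text
A [0.6875 0.0879 0.1361] [0.0013 0.0013]
A [0.7292 0.1163 0.1373] [0.001 0.001]
A [ 0.8261 -0.1364  0.1352] [0.0004 0.0004]
A [ 0.8694 -0.1106  0.1387] [0.0019 0.0019]
len 0.2652384523275968 w 0.05044805005717281 h 0.13682194192773922 c [ 0.77807896 -0.0107203   0.13682194]
ydir deg 121.7059202084584
B [0.423  0.4648 0.1038] [0.0034 0.0034]
B [0.4558 0.4794 0.1003] [0.0009 0.0009]
B [0.4993 0.2784 0.1017] [0.0019 0.0019]
B [0.5322 0.2932 0.1033] [0.0002 0.0002]
len 0.2013691790129434 w 0.03598677558966206 h 0.10228282370526823 c [0.4775739  0.37897012 0.10228282]
ydir deg 112.28604735606845
C [0.14   0.4174 0.1379] [0.0028 0.0028]
C [0.1886 0.4245 0.136 ] [0.0017 0.0017]
C [0.1755 0.1536 0.1349] [0.0001 0.0001]
C [0.2288 0.1575 0.1406] [0.0023 0.0023]
len 0.2680934502887717 w 0.05121050419351437 h 0.1373594427039106 c [0.18322842 0.28824224 0.13735944]
ydir deg 98.1177408745597
```

Candidates by size: A (scene 390,470 in the 800-px view; 265×50×137 mm), B (scene 595,340; top 220,280; 201×36–40×103 mm), C (scene 540,235; 268×51×137 mm). B fits the stated 200×40×105 mm. Next I measure the rail, the fixture and the knob, and check B in an enlarged crop.

Run:
```python
from h import *
s=load('scene0')['frame'];t=load('top0')['frame']
def crop(im,x0,y0,x1,y1,f):
    c=cv2.resize(im[y0:y1,x0:x1],None,fx=f,fy=f,interpolation=cv2.INTER_CUBIC).astype(float)
    return np.clip((c/200)**0.6*255,0,255).astype(np.uint8)
save('sB',crop(s,330,185,430,250,6))
save('sR',crop(s,130,175,340,265,3.8))
save('tR',crop(t,180,130,360,210,4.4))
```

```text
(no output)
```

View pics/sB.png

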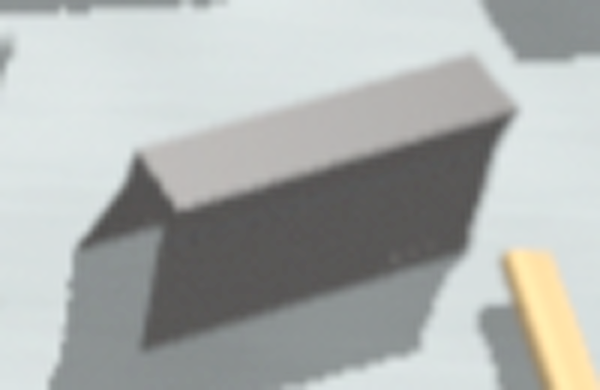

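View pics/sR.png

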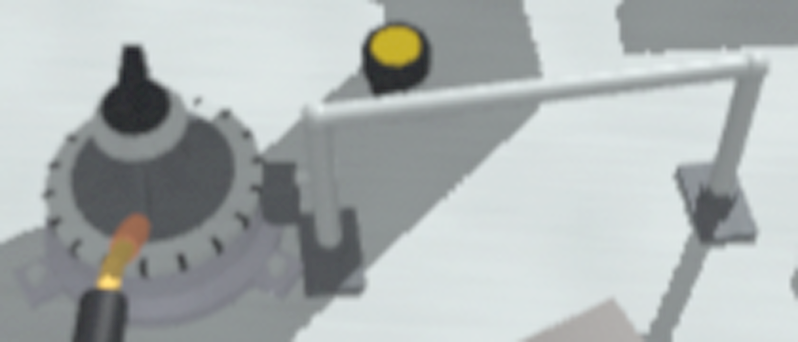

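View pics/tR.png

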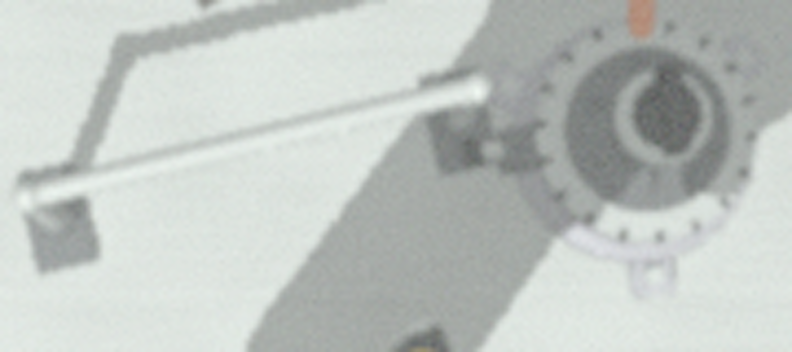

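Run:
```python
from h import *
s=load('scene0');t=load('top0')
f=lambda a:np.array(a)/3.8+[130,175]
g=lambda a:np.array(a)/4.4+[180,130]
P=[]
for a,b in [((307,114),(26,192)[:0] or (480,90)),((760,66),(28,192))]:
    p,e=tri([(s,f(a)),(t,g(b))]);P.append(p);print(p.round(4),np.round(e,4))
P=np.array(P);v=P[1]-P[0];print(P.mean(0),np.linalg.norm(v),np.degrees(np.arctan2(v[1],v[0])))
for z in (0.18,): print([onz(t,g(b),z).round(4) for b in((480,90),(28,192))],[onz(s,f(b),z).round(4) for b in((307,114),(760,66))])
# fixture: base ellipse centre in top approx; plate center
print('plate ctr z.1',onz(t,g((648,128)),0.09),'knob blob z.19',onz(t,g((666,112)),0.19))
st=get_state()
from scipy.spatial.transform import Rotation as R
q=st['orientation'];r=R.from_quat(np.r_[q[1:],q[0]]).as_matrix();print(r.round(3))
```

```text
[ 0.5727 -0.1326  0.1797] [0.0024 0.0024]
[0.5028 0.1954 0.1814] [0.0027 0.0027]
[0.53773948 0.03140349 0.180576  ] 0.33539901642417713 102.04301314114603
[array([ 0.5724, -0.1301,  0.18  ]), array([0.5025, 0.1929, 0.18  ])] [array([ 0.573, -0.135,  0.18 ]), array([0.5015, 0.1985, 0.18  ])]
plate ctr z.1 [ 0.55607846 -0.26603414  0.09      ] knob blob z.19 [ 0.55385858 -0.26179318  0.19      ]
[[-0.     0.339 -0.941]
 [ 0.001 -0.941 -0.339]
 [-1.    -0.001 -0.   ]]
```

B in the crop (centre about 330,165) is the short, low guard, with its left end open. B is the one to take. First I move to a viewpoint over the fixture.

Emit:
send_rows(plan=[[-30,-20,-35,0,0,0],[-60,-45,-75,0,0,0],[-80,-65,-115,0,0,0],[-100,-85,-155,0,0,0],[-120,-105,-195,0,0,0],[-135,-125,-230,0,0,0],[-145,-145,-265,0,0,0],[-150,-165,-290,0,0,0],[-150,-169,-300,0,0,0],[-150,-169,-300,0,0,0]], claw=85, newtons=60)

```text
clock: 1.4
tcp_pos: [0.4201, -0.2802, 0.3995]
orientation: [-0.122, -0.696, -0.122, 0.697]
wrist_force: [-0.0, -0.4, 0.4]
finger_gap: 0.0849
```

Run:
```python
from h import *
d=cam('wrist');keep('w1',d);st=get_state();print(st['clock'],st['tcp_pos'],np.abs(st['qvel']).max(),st['joint_pos'])
save('w1',cv2.resize(d['frame'],(800,600),interpolation=cv2.INTER_CUBIC));print(-d['R'].T@d['t'])
d=cam('top');keep('t1',d);save('t1',cv2.resize(d['frame'],(800,600),interpolation=cv2.INTER_CUBIC))
```

```text
1.45 [ 0.4196794  -0.28070095  0.39945109] 0.02029614001026474 [-7.48345559e-01  1.80442406e-01  2.35792409e-01  1.62686996e+00
 -4.99869249e-04  2.04732063e+00]
[ 0.4984396  -0.25127936  0.52429209]
```

View pics/w1.png

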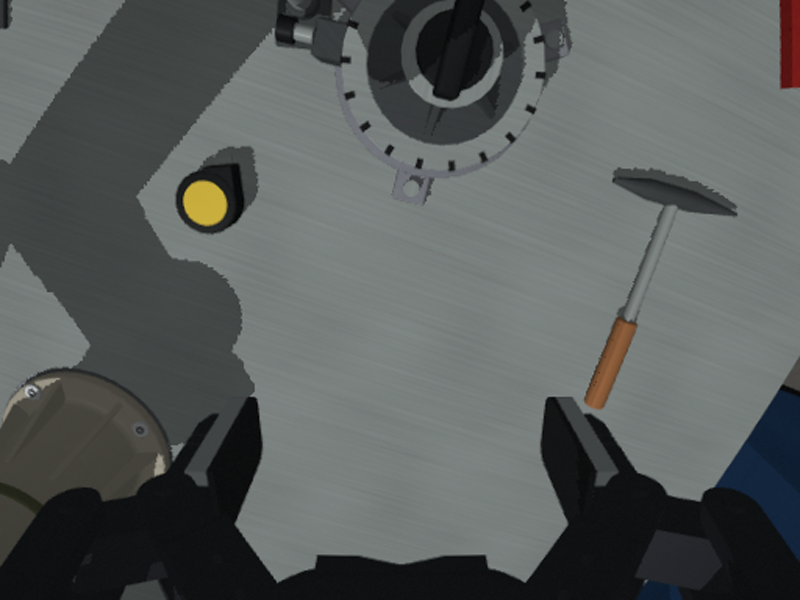

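```bash
cat >> h.py <<'E'
from scipy.spatial.transform import Rotation as Rot
def tool():
    st=get_state();q=st['orientation'];return st['tcp_pos'],Rot.from_quat(np.r_[q[1:],q[0]]).as_matrix()
def Rdown(yaw): # jaw (tool y) world angle deg
    c,s=np.cos(np.radians(yaw)),np.sin(np.radians(yaw));return np.array([[0,c,s],[0,s,-c],[-1,0,0]])
def rel(p,Rt,p0=None,R0=None):
    if p0 is None: p0,R0=tool()
    return (R0.T@(np.array(p)-p0)*1000).round(1),np.degrees(Rot.from_matrix(R0.T@Rt).as_rotvec()).round(2)
E
python3 - <<'E'
from h import *
w=load('w1');p,R=tool()
h=onz(w,(256,192),0.1);print('centre hit in tool',R.T@(h-p))
g=np.array([.478,.379]);
for yaw in (22.3,):
    Rt=Rdown(yaw); off=(Rt@(R.T@(h-p)))
    tgt=np.r_[g-off[:2],0.36]; print(tgt,rel(tgt,Rt))
# tape, hammer positions
o=lambda u,v,z:onz(w,(u*.64,v*.64),z).round(3)
print('tape',o(205,203,.03),'knob near end',o(447,92,.195),o(468,0,.195))
E
```

```text
centre hit in tool [ 0.29950523 -0.00122904  0.06198048]
[0.45561824 0.43681131 0.36      ] (array([  39.6, -663.2, -276.9]), array([-9.252e+01,  1.000e-02,  6.000e-02]))
tape [ 0.367 -0.093  0.03 ] knob near end [ 0.528 -0.271  0.195] [ 0.582 -0.264  0.195]
```

The picture shows the knob bar's near end at (447,92), the tape at (205,203) and the hammer on the right. Next I swing over to the guard.

Emit:
send_rows(plan=[[2,-40,-16,-6,0,0],[5,-93,-39,-14,0,0],[8,-146,-61,-22,0,0],[12,-199,-83,-30,0,0],[15,-252,-105,-38,0,0],[18,-305,-127,-46,0,0],[22,-358,-150,-54,0,0],[25,-411,-172,-62,0,0],[29,-464,-194,-70,0,0],[32,-517,-216,-76,0,0]])

```text
clock: 2.75
tcp_pos: [0.4484, 0.28, 0.3675]
orientation: [0.525, 0.473, 0.525, -0.474]
wrist_force: [1.6, -0.3, 0.7]
finger_gap: 0.0849
```

Run:
```python
from h import *
p0=np.array([.42,-.28,.40]);R0=Rdown(-70.2)
pc=p0+R0@np.array([32,-517,-216])/1000;print(pc,tool()[0])
print(rel([.4556,.4368,.36],Rdown(22.3),pc,Rdown(5.8)))
```

```text
[0.44810274 0.27960275 0.368     ] [0.44835971 0.28001273 0.36747334]
(array([   8. ,   23.3, -155.6]), array([-16.5,   0. ,   0. ]))
```

Emit:
send_rows(plan=[[3,8,-45,-6,0,0],[6,15,-90,-12,0,0],[8,21,-130,-16.5,0,0],[8,23,-150,-16.5,0,0],[8,23,-156,-16.5,0,0],[8,23,-156,-16.5,0,0],[8,23,-156,-16.5,0,0],[8,23,-156,-16.5,0,0],[8,23,-156,-16.5,0,0],[8,23,-156,-16.5,0,0]])

```text
clock: 4.0
tcp_pos: [0.4549, 0.4366, 0.3602]
orientation: [0.587, 0.394, 0.587, -0.394]
wrist_force: [-0.3, -0.1, 0.5]
finger_gap: 0.0849
```

Run:
```python
from h import *
d=cam('wrist');keep('w2',d);p,R=tool();st=get_state();print(st['clock'],p,R.round(3).tolist(),st['joint_pos'].round(3))
save('w2',cv2.resize(d['frame'],(800,600),interpolation=cv2.INTER_CUBIC))
```

```text
4.05 [0.45490796 0.43668529 0.36010518] [[0.0, 0.925, 0.38], [0.0, 0.38, -0.925], [-1.0, 0.0, 0.0]] [ 0.638  0.438  0.496  1.629 -0.     1.819]
```

View pics/w2.png

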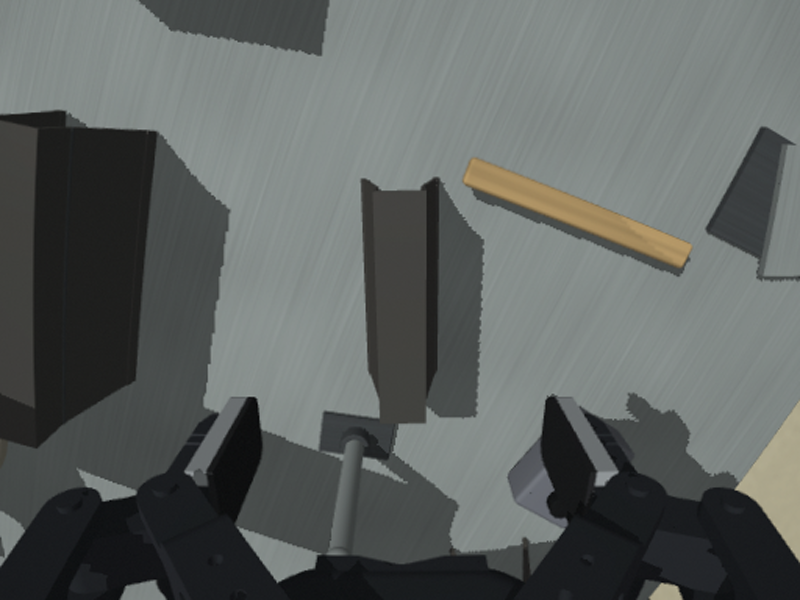

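The guard's flat top shows at (373,190), (426,190), (426,423) and (380,423). The big guard is on the left and the brush at (575,210).

Run:
```python
from h import *
w=load('w2');t=load('top0');s=load('scene0')
im=w['frame'][110:285,220:295];c=cv2.resize(im,None,fx=3.4,fy=3.4,interpolation=cv2.INTER_CUBIC).astype(float)
save('w2c',np.clip((c/170)**0.6*255,0,255).astype(np.uint8))
P=[onz(w,(u*.64,v*.64),.105) for u,v in [(373,190),(426,190),(380,423),(426,423)]]
P=np.array(P);print(P.round(4));v=P[0]+P[1]-P[2]-P[3];print(P.mean(0),np.linalg.norm(v)/2,np.degrees(np.arctan2(v[1],v[0])),np.linalg.norm(P[0]-P[1]),np.linalg.norm(P[2]-P[3]))
# triangulate wrist vs top vs scene, per corner
S=[(690,238),(708,265),(517,286),(535,312)];T=[(78,338),(50,278),(415,195),(385,135)];W=[(373,190),(426,190),(380,423),(426,423)]
for a,b,e in zip(S,T,W):
    print(tri([(s,np.array(a)/3+[180,115]),(t,np.array(b)/6+[95,145]),(w,np.array(e)*.64)]))
```

```text
[[0.4209 0.4653 0.105 ]
 [0.4575 0.4803 0.105 ]
 [0.4995 0.2806 0.105 ]
 [0.5368 0.2959 0.105 ]]
[0.47866634 0.38051679 0.105     ] 0.20069905856248413 113.15451676773897 0.03947562343468196 0.04028581470369263
(array([0.4220788 , 0.46513334, 0.10300613]), [np.float64(0.003568431642610381), np.float64(0.0033380187301127644), np.float64(0.00114527893442498)])
(array([0.45663097, 0.47942159, 0.1009623 ]), [np.float64(0.0005989425518323429), np.float64(0.0015686667228993734), np.float64(0.0012990077614539748)])
(array([0.49963643, 0.27844938, 0.10185337]), [np.float64(0.001725544453052475), np.float64(0.0020188510883630815), np.float64(0.0005334406489171479)])
(array([0.53411964, 0.29375685, 0.10410532]), [np.float64(0.0012599285145961493), np.float64(0.0022204354404517547), np.float64(0.003331000929694509)])
```

View pics/w2c.png

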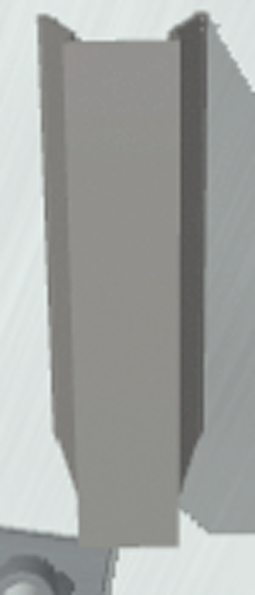

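Run:
```python
from h import *
print(rel([.4787,.3805,.093],Rdown(22.9)), tool()[0])
```

```text
(array([267.1,   0.6,  61. ]), array([-0.6 ,  0.  , -0.01])) [0.45490796 0.43668529 0.36010518]
```

Emit:
send_rows(plan=[[20,0,20,-0.6,0,0],[60,0,40,-0.6,0,0],[100,0.5,55,-0.6,0,0],[140,0.5,61,-0.6,0,0],[175,0.5,61,-0.6,0,0],[205,0.5,61,-0.6,0,0],[230,0.5,61,-0.6,0,0],[250,0.5,61,-0.6,0,0],[262,0.5,61,-0.6,0,0],[267,0.5,61,-0.6,0,0]])

```text
clock: 5.3
tcp_pos: [0.4783, 0.3805, 0.0924]
orientation: [0.589, 0.39, 0.589, -0.391]
wrist_force: [-0.4, 0.3, -0.2]
finger_gap: 0.0851
```

Emit:
send_rows(plan=[[0,0,0,0,0,0],[0,0,0,0,0,0],[0,0,0,0,0,0],[0,0,0,0,0,0],[0,0,0,0,0,0],[0,0,0,0,0,0],[0,0,0,0,0,0],[0,0,0,0,0,0],[0,0,0,0,0,0],[-1,0,0,0,0,0]], claw=30, newtons=60)

```text
clock: 6.55
tcp_pos: [0.4788, 0.3807, 0.0941]
orientation: [0.589, 0.391, 0.589, -0.391]
wrist_force: [0.6, 0.3, -2.5]
finger_gap: 0.0392
```

Run:
```python
from h import *
d=cam('wrist');keep('w3',d);p,R=tool();st=get_state();print(st['clock'],p,R.round(3).tolist(),st['finger_gap'],st['wrist_force'])
save('w3',cv2.resize(d['frame'],(800,600),interpolation=cv2.INTER_CUBIC))
```

```text
6.6 [0.47874141 0.38071301 0.09400527] [[0.0, 0.921, 0.389], [0.0, 0.389, -0.921], [-1.0, 0.001, -0.0]] 0.0391329469129334 [ 0.55182501 -0.45005845  1.55000923]
```

View pics/w3.png

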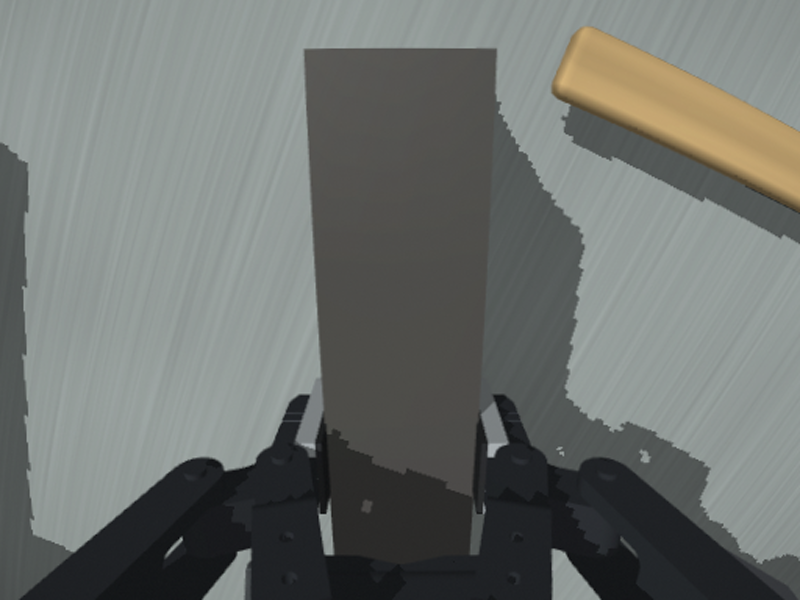

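The guard is held, with a gap of 39 mm and the pads on its straight sides. Next I lift it.

Emit:
send_rows(plan=[[-5,0,0,0,0,0],[-20,0,0,0,0,0],[-45,0,0,0,0,0],[-75,0,0,0,0,0],[-105,0,0,0,0,0],[-135,0,0,0,0,0],[-165,0,0,0,0,0],[-190,0,0,0,0,0],[-208,0,0,0,0,0],[-216,0,0,0,0,0]])

```text
clock: 7.85
tcp_pos: [0.4788, 0.3807, 0.3118]
orientation: [0.59, 0.391, 0.589, -0.39]
wrist_force: [0.7, -0.8, -4.2]
finger_gap: 0.0393
```

Emit:
send_rows(plan=[[0,-3,12,1,0,0],[0,-10,42,2,0,0],[0,-20,84,3.5,0,0],[0,-31,130,5,0,0],[0,-42,176,6.5,0,0],[0,-53,222,8,0,0],[0,-63,266,9,0,0],[0,-72,304,10,0,0],[0,-79,332,10.9,0,0],[0,-81,344,10.9,0,0]])

```text
clock: 9.1
tcp_pos: [0.5372, 0.0301, 0.309]
orientation: [0.548, 0.445, 0.549, -0.446]
wrist_force: [0.3, 0.4, -4.4]
finger_gap: 0.0394
```

Run:
```python
from h import *
for n in ['wrist','scene','top']:
    d=cam(n);keep(n+'4',d)
    save(n+'4',cv2.resize(d['frame'],(800,600),interpolation=cv2.INTER_CUBIC))
p,R=tool();st=get_state();print(st['clock'],p,R.round(3).tolist(),st['finger_gap'],st['wrist_force'],st['joint_pos'])
```

```text
9.25 [0.53743953 0.03191552 0.30937963] [[-0.001, 0.978, 0.207], [0.0, 0.207, -0.978], [-1.0, -0.001, -0.001]] 0.03921439127787196 [-0.85405036 -0.53954689 -3.77393791] [-9.00072715e-02  2.32998359e-01  8.27785853e-02  1.42184082e+00
  3.35735813e-04  1.27226772e+00]
```

View pics/wrist4.png

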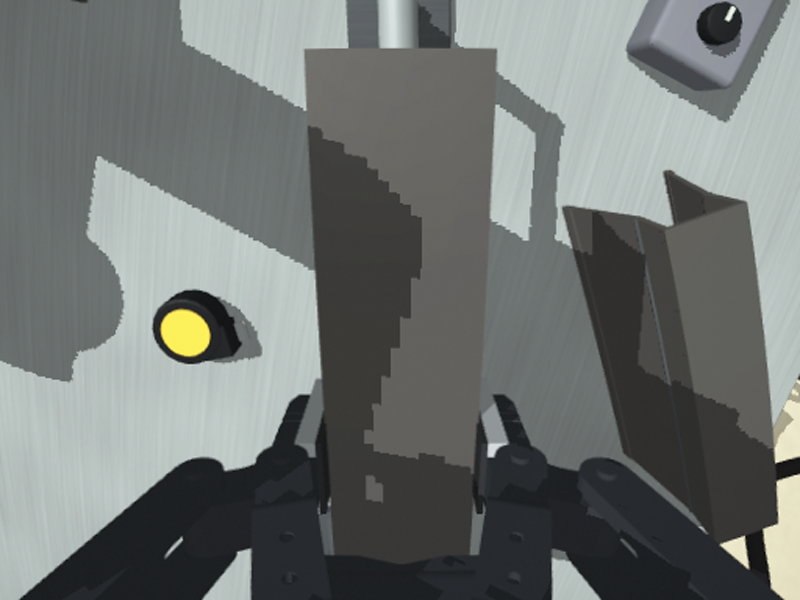

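View pics/scene4.png

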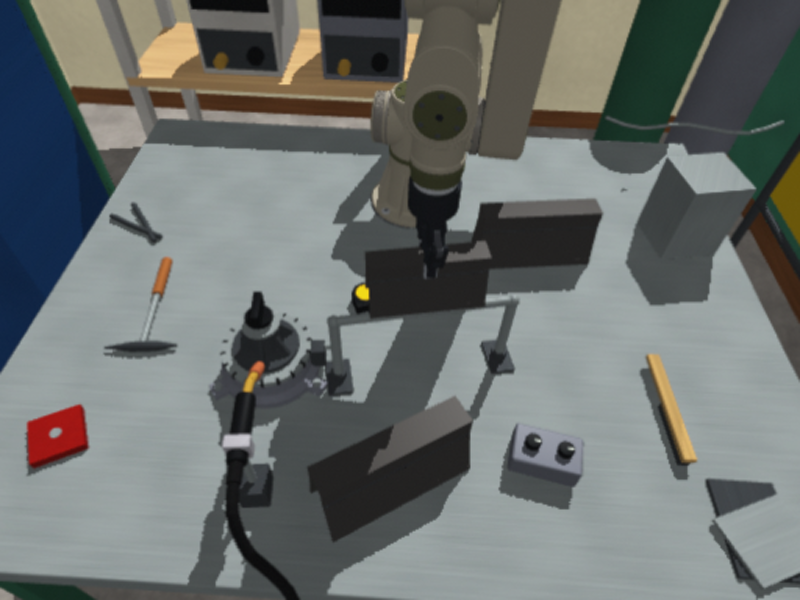

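View pics/top4.png

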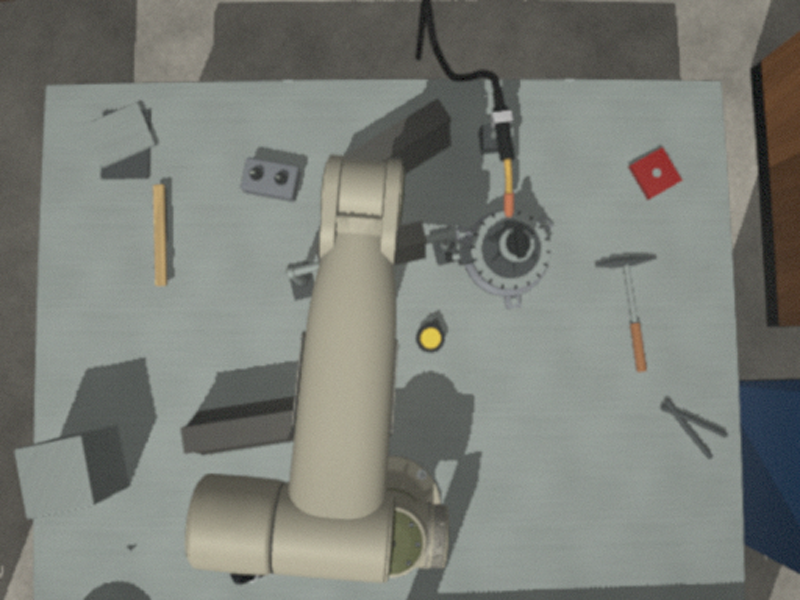

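Run:
```python
from h import *
w=load('wrist4');p,R=tool()
m=np.array([.5377,.0314]);a=np.radians(102.04);yv=np.array([np.cos(a),np.sin(a)]);xv=np.array([np.sin(a),-np.cos(a)])
def rf(q): return (np.r_[(q[:2]-m)@xv,(q[:2]-m)@yv]).round(4)
g=cv2.cvtColor(w['frame'],cv2.COLOR_BGR2GRAY)
for r in (4,12,20,27): print(r,g[r,235:275].tolist())
for u,v in [(399,5),(399,40)]:
    print('bar',onz(w,(u*.64,v*.64),.18).round(4),rf(onz(w,(u*.64,v*.64),.18)))
for uv in [(305,48),(497,48)]:
    q=onz(w,np.array(uv)*.64,p[2]+.011);print('guard far',q.round(4),rf(q),(R.T@(q-p)).round(4))
print('tcp',rf(p))
# row where sides lower: (333,555),(470,555)
for uv in [(318,250),(490,250)]:
    q=onz(w,np.array(uv)*.64,p[2]+.011);print('guard mid',rf(q),(R.T@(q-p)).round(4))
```

```text
4 [98, 99, 98, 98, 98, 98, 114, 160, 186, 191, 197, 203, 208, 215, 222, 223, 224, 219, 210, 199, 190, 182, 175, 167, 160, 153, 145, 137, 123, 110, 98, 93, 77, 61, 68, 68, 68, 86, 97, 97]
12 [97, 97, 98, 97, 96, 97, 101, 152, 184, 190, 195, 202, 206, 212, 220, 222, 222, 220, 212, 201, 192, 184, 176, 168, 162, 156, 147, 138, 125, 112, 100, 93, 74, 53, 57, 57, 57, 56, 57, 56]
20 [96, 96, 96, 96, 95, 96, 96, 154, 184, 189, 196, 202, 205, 210, 218, 221, 220, 220, 214, 203, 195, 185, 177, 170, 164, 157, 149, 140, 128, 114, 101, 94, 78, 56, 56, 57, 57, 57, 58, 57]
27 [96, 97, 95, 94, 94, 95, 95, 132, 174, 189, 195, 201, 206, 210, 216, 219, 220, 220, 213, 205, 195, 187, 180, 172, 165, 158, 150, 142, 130, 117, 103, 98, 89, 54, 55, 55, 55, 55, 55, 55]
bar [0.5076 0.1657 0.18  ] [-0.0015  0.1376]
bar [0.5107 0.1508 0.18  ] [-0.0015  0.1224]
guard far [0.497  0.1242 0.3204] [-0.0205  0.0993] [-0.0109 -0.0205 -0.0987]
guard far [0.5361 0.1324 0.3204] [0.0195 0.0991] [-0.011   0.0194 -0.0986]
tcp [-0.0001  0.0006]
guard mid [-0.0198  0.056 ] [-0.0109 -0.0197 -0.0554]
guard mid [0.0199 0.0559] [-0.011   0.02   -0.0554]
```

The bar shows in the wrist view at columns 377–418, about 1.5–2 mm on the −x side, and the guard is centred in the grip. I shift 1.5 mm and lower it.

Emit:
send_rows(plan=[[5,-1.5,0,0,0,0],[18,-1.5,0,0,0,0],[34,-1.5,0,0,0,0],[52,-1.5,0,0,0,0],[70,-1.5,0,0,0,0],[86,-1.5,0,0,0,0],[100,-1.5,0,0,0,0],[111,-1.5,0,0,0,0],[118,-1.5,0,0,0,0],[120,-1.5,0,0,0,0]])

```text
clock: 10.5
tcp_pos: [0.5363, 0.0319, 0.1896]
orientation: [0.55, 0.445, 0.55, -0.445]
wrist_force: [-0.0, -0.1, -2.5]
finger_gap: 0.0391
```

Run:
```python
from h import *
for n in ['wrist','scene']:
    d=cam(n);keep(n+'5',d)
    im=d['frame'] if n=='wrist' else d['frame'][130:270,130:350]
    save(n+'5',cv2.resize(im,(800,600) if n=='wrist' else (800,509),interpolation=cv2.INTER_CUBIC))
p,R=tool();st=get_state();print(st['clock'],p,st['finger_gap'],st['wrist_force'])
```

```text
10.6 [0.53655315 0.03181524 0.19009242] 0.03901816014784619 [ 0.12397862 -0.23225006 -3.97584645]
```

View pics/wrist5.png

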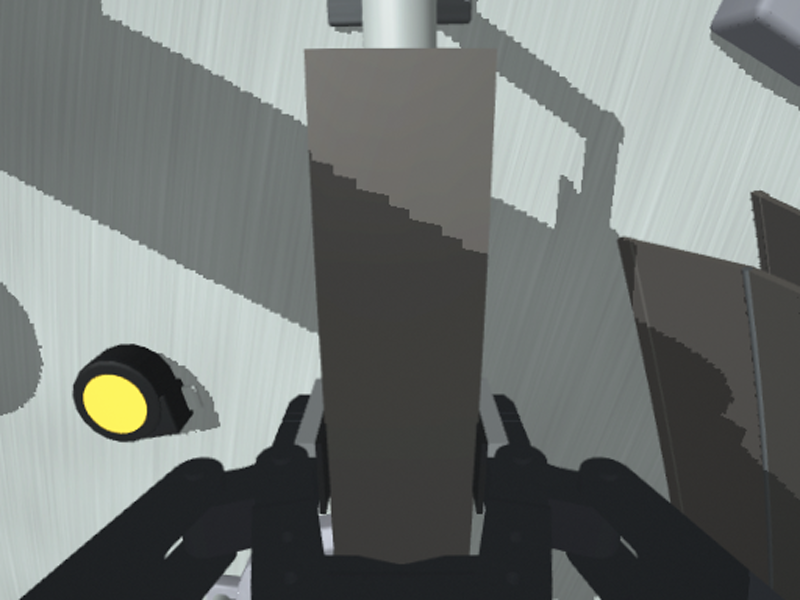

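View pics/scene5.png

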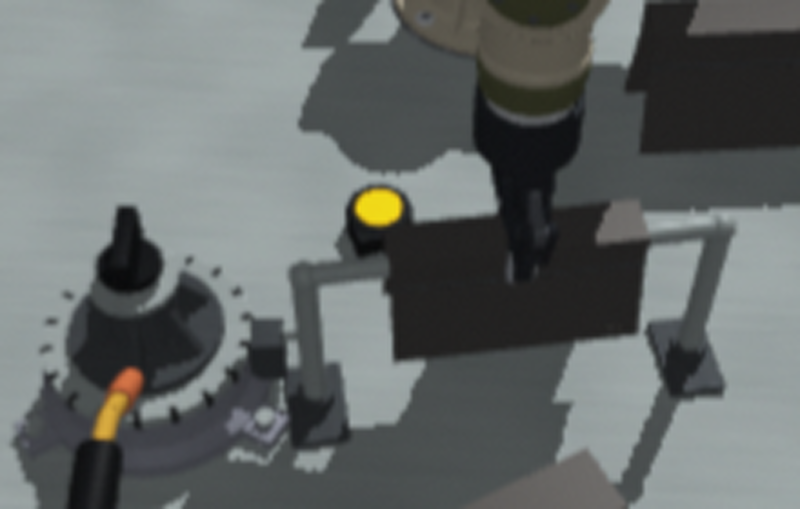

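The guard is astride the bar: the bar comes out at (399,25), centred under the top, and both ends are visible in the scene view. I lower the last 9 mm, then open.

Emit:
send_rows(plan=[[1,0,0,0,0,0],[2.5,0,0,0,0,0],[4,0,0,0,0,0],[5.5,0,0,0,0,0],[7,0,0,0,0,0],[8,0,0,0,0,0],[8.5,0,0,0,0,0],[9,0,0,0,0,0],[9,0,0,0,0,0],[9,0,0,0,0,0]])

```text
clock: 11.85
tcp_pos: [0.5364, 0.0319, 0.181]
orientation: [0.55, 0.445, 0.55, -0.445]
wrist_force: [0.1, 0.2, -3.1]
finger_gap: 0.0391
```

Emit:
send_rows(plan=[[0.5,0,0,0,0,0],[1,0,0,0,0,0],[1.5,0,0,0,0,0],[2,0,0,0,0,0],[2,0,0,0,0,0],[2,0,0,0,0,0],[2,0,0,0,0,0],[2,0,0,0,0,0],[2,0,0,0,0,0],[2,0,0,0,0,0]])

```text
clock: 13.1
tcp_pos: [0.5365, 0.0319, 0.1807]
orientation: [0.55, 0.445, 0.549, -0.445]
wrist_force: [-4.0, -1.2, 8.6]
finger_gap: 0.0393
```

Seated, with 9 N of contact. Now I release and rise.

Emit:
send_rows(plan=[[-1,0,0,0,0,0],[-1,0,0,0,0,0],[-1,0,0,0,0,0],[-1,0,0,0,0,0],[-1,0,0,0,0,0],[-2,0,0,0,0,0],[-10,0,0,0,0,0],[-30,0,0,0,0,0],[-60,0,0,0,0,0],[-90,0,0,0,0,0]], claw=70)

```text
clock: 14.35
tcp_pos: [0.5363, 0.0319, 0.2704]
orientation: [0.55, 0.445, 0.549, -0.445]
wrist_force: [-0.6, 0.7, 0.3]
finger_gap: 0.0703
```

Run:
```python
from h import *
for n in ['wrist','scene']:
    d=cam(n);keep(n+'6',d)
    im=d['frame'] if n=='wrist' else d['frame'][130:270,130:350]
    save(n+'6',cv2.resize(im,(800,600) if n=='wrist' else (800,509),interpolation=cv2.INTER_CUBIC))
p,R=tool();st=get_state();print(st['clock'],p,st['finger_gap'],st['wrist_force'])
```

```text
14.45 [0.5382067  0.03171741 0.27320407] 0.06980062352587842 [0.21075276 0.83732318 0.17578248]
```

View pics/wrist6.png

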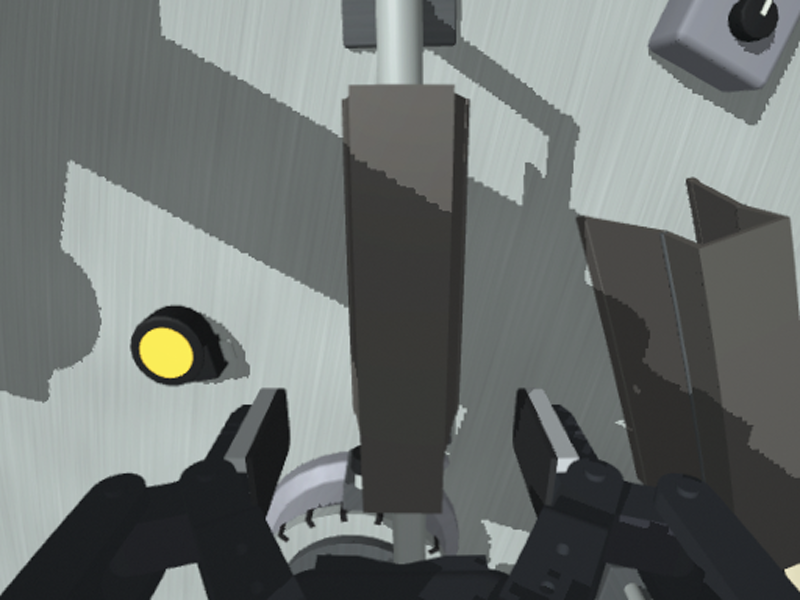

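View pics/scene6.png

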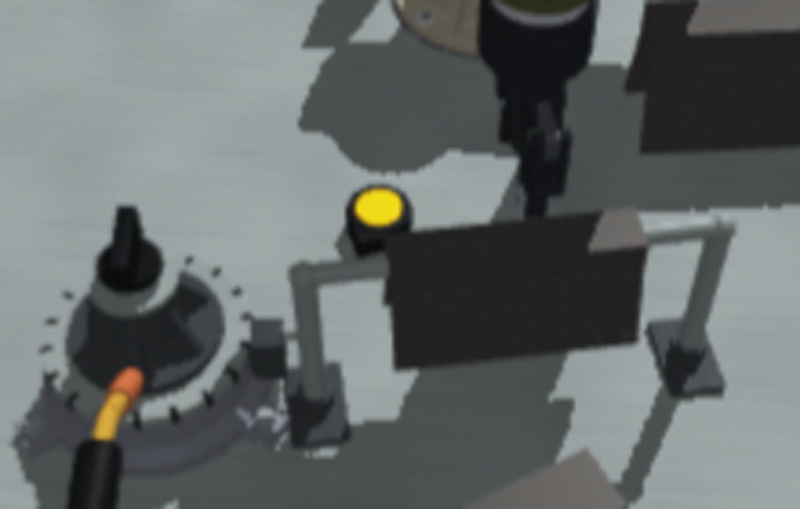

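The guard hangs squarely over the bar: its top runs along (400,85)–(402,510), with the bar emerging at both ends. Next I go to the knob, turning the tool so the jaws close across the bar.

Emit:
send_rows(plan=[[-20,-1,10,-5,0,0],[-40,-2,35,-14,0,0],[-50,-4,70,-23,0,0],[-50,-5,108,-32,0,0],[-50,-7,146,-41,0,0],[-50,-9,184,-50,0,0],[-50,-11,222,-59,0,0],[-50,-13,258,-68,0,0],[-50,-14,285,-77,0,0],[-50,-14,298,-85,0,0]], claw=60)

```text
clock: 15.7
tcp_pos: [0.5846, -0.2642, 0.3181]
orientation: [0.705, -0.044, 0.706, 0.044]
wrist_force: [-0.4, -0.1, -0.1]
finger_gap: 0.0602
```

Run:
```python
from h import *
d=cam('wrist');keep('w7',d)
save('w7',cv2.resize(d['frame'],(800,600),interpolation=cv2.INTER_CUBIC))
p,R=tool();st=get_state();print(st['clock'],p,R.round(3).tolist(),st['finger_gap'],st['joint_pos'])
```

```text
15.75 [ 0.58478328 -0.26522728  0.31783929] [[-0.001, -0.128, 0.992], [-0.0, 0.992, 0.128], [-1.0, -0.0, -0.001]] 0.05999092023521026 [-5.50361703e-01  4.51116129e-01  4.13132470e-01  1.53333985e+00
 -7.94109436e-04 -6.79077011e-01]
```

View pics/w7.png

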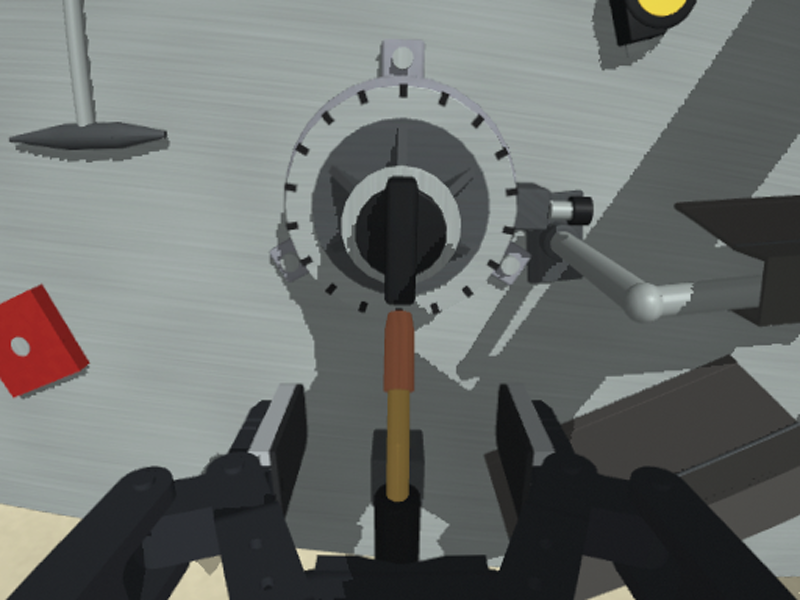

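The knob bar is vertical in the picture, from (402,178) to (400,303), with the torch below it at (398,350–540).

Run:
```python
from h import *
w=load('w7')
im=w['frame'][95:210,205:310];c=cv2.resize(im,None,fx=5,fy=5,interpolation=cv2.INTER_CUBIC).astype(float)
save('w7c',np.clip((c/120)**0.45*255,0,255).astype(np.uint8))
w1=load('w1');im=w1['frame'][0:75,230:350];c=cv2.resize(im,None,fx=6,fy=6,interpolation=cv2.INTER_CUBIC).astype(float)
save('w1c',np.clip((c/120)**0.45*255,0,255).astype(np.uint8))
```

```text
(no output)
```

View pics/w7c.png

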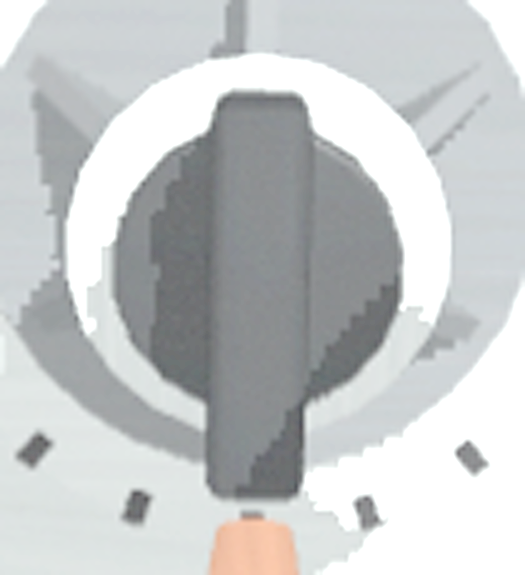

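View pics/w1c.png

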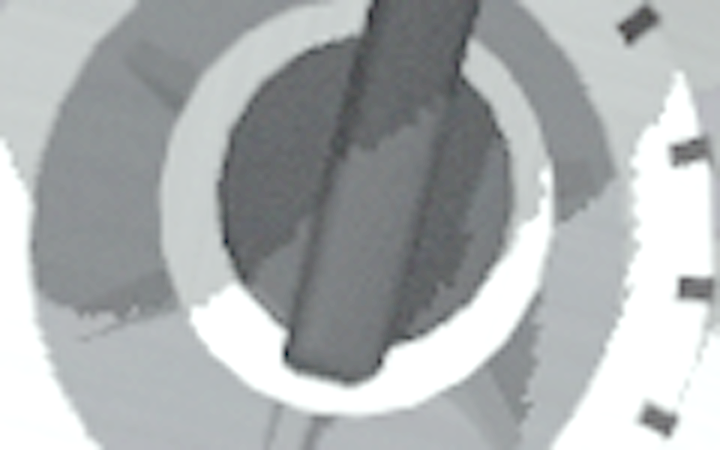

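Run:
```python
from h import *
w=load('w7');w1=load('w1')
a=np.array([263,95])/5+[205,95];b=np.array([254,490])/5+[205,95]
e=np.array([335,365])/6+[230,0]
print('height tri',tri([(w,a),(w1,e)]))
A=onz(w,a,.195);B=onz(w,b,.195);print(A,B,(A+B)/2,np.linalg.norm(A-B),np.degrees(np.arctan2(*(B-A)[1::-1])))
p,R=tool();print('tool',p,'yaw',np.degrees(np.arctan2(R[1,1],R[0,1])))
# tip location
for n,uL,uR,gap in [('w2',(258,400),(545,400),.0849),('wrist6',(288,390),(517,390),.0700),('w7',(305,385),(500,385),.0600),('w3',(327,410),(483,410),.0391)]:
    d=load(n);c,vl=ray(d,np.array(uL)*.64);_,vr=ray(d,np.array(uR)*.64)
    Rwc=d['R'] # camera frame
    l=Rwc@vl;r=Rwc@vr;l/=l[2];r/=r[2];z=gap/np.linalg.norm(l-r);pt=c+Rwc.T@((l+r)/2*z)
    # camera rel to tool const: get from w7
    if n=='w7': print(n,R.T@(pt-p))
    off=Rwc@(pt-c);print(n,'in cam',off.round(4))
c7=-w['R'].T@w['t'];Rtc=R.T@w['R'].T;tc=R.T@(c7-p)
for off in ([0,.0443,.149],):pass
print('tc',tc,Rtc.round(3).tolist())
```

```text
height tri (array([ 0.52480425, -0.27067863,  0.20267796]), [np.float64(0.0010687963784868802), np.float64(0.0010687963784867908)])
[ 0.5244463  -0.27046332  0.195     ] [ 0.58720201 -0.26392508  0.195     ] [ 0.55582416 -0.2671942   0.195     ] 0.06309538203814637 5.947934649313728
tool [ 0.58478328 -0.26522728  0.31783929] yaw 97.3748633674874
w2 in cam [0.0002 0.0299 0.1475]
wrist6 in cam [0.0005 0.0279 0.1529]
w7 [ 0.01223237  0.00212683 -0.0087389 ]
w7 in cam [0.0005 0.0265 0.1542]
w3 in cam [0.0011 0.0279 0.1255]
tc [-0.12500818  0.00177115 -0.08385559] [[-0.0, -0.325, 0.946], [1.0, -0.003, -0.001], [0.003, 0.946, 0.325]]
```

The knob bar centre is (0.5558, −0.2672) and its yaw is 5.9°. Its length reads 63 mm against the stated 64. Jaws go to yaw 96°, and I descend to TCP z 0.190 so the tips clear the collar.

Emit:
send_rows(plan=[[5,0.5,-10,0.7,0,0],[20,1.5,-22,1.4,0,0],[40,1.5,-29,1.4,0,0],[60,1.5,-29,1.4,0,0],[80,1.5,-29,1.4,0,0],[97,1.5,-29,1.4,0,0],[112,1.5,-29,1.4,0,0],[122,1.5,-29,1.4,0,0],[127,1.5,-29,1.4,0,0],[128,1.5,-29,1.4,0,0]])

```text
clock: 17.0
tcp_pos: [0.5558, -0.2646, 0.191]
orientation: [0.706, -0.035, 0.706, 0.035]
wrist_force: [-0.4, 0.1, -0.1]
finger_gap: 0.0599
```

Run:
```python
from h import *
d=cam('wrist');keep('w8',d)
save('w8',cv2.resize(d['frame'],(800,600),interpolation=cv2.INTER_CUBIC))
p,R=tool();st=get_state();print(st['clock'],p,np.degrees(np.arctan2(R[1,1],R[0,1])),st['finger_gap'],st['wrist_force'])
```

```text
17.05 [ 0.55589    -0.26467917  0.19116741] 95.60030064430903 0.060065505527617045 [0.35720191 0.59230334 0.58106305]
```

View pics/w8.png

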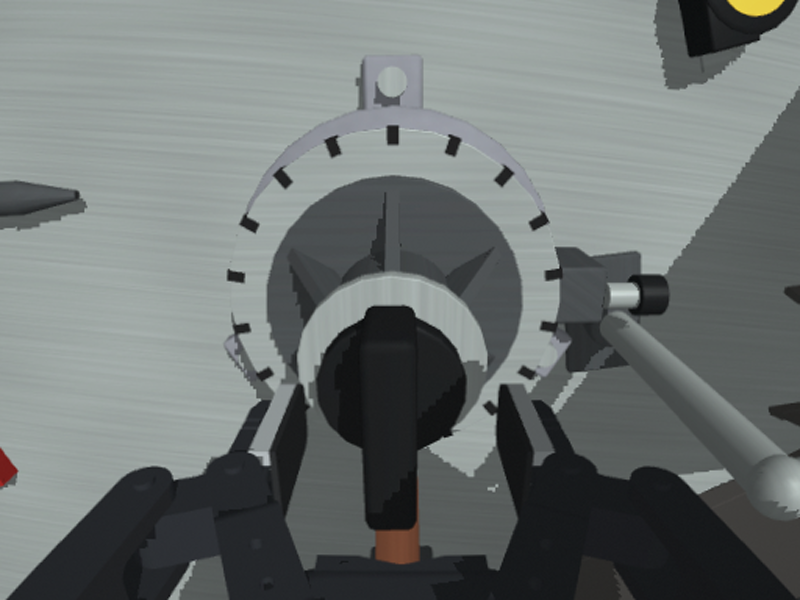

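The bar sits at column 390 and the jaw centre at 400, so I shift 2.5 mm and then close.

Emit:
send_rows(plan=[[0,-1.5,0,0,0,0],[0,-2.5,0,-0.3,0,0],[0,-2.5,0,-0.3,0,0],[0,-2.5,0,-0.3,0,0],[0,-2.5,0,-0.3,0,0],[0,-2.5,0,-0.3,0,0],[0,-2.5,0,-0.3,0,0],[0,-2.5,0,-0.3,0,0],[0,-2.5,0,-0.3,0,0],[0,-2.5,0,-0.3,0,0]], claw=30, newtons=80)

```text
clock: 18.3
tcp_pos: [0.556, -0.2671, 0.191]
orientation: [0.706, -0.037, 0.706, 0.036]
wrist_force: [0.7, 0.1, -0.2]
finger_gap: 0.0299
```

Emit:
send_rows(plan=[[0,0,0,0,0,0],[0,0,0,0,0,0],[0,0,0,0,0,0],[0,0,0,0,0,0],[0,0,0,0,0,0],[0,0,0,0,0,0],[0,0,0,0,0,0],[0,0,0,0,0,0],[0,0,0,0,0,0],[0,0,0,0,0,0]], claw=6, newtons=80)

```text
clock: 19.55
tcp_pos: [0.5561, -0.2679, 0.1914]
orientation: [0.706, -0.037, 0.706, 0.036]
wrist_force: [-0.8, -5.4, 1.3]
finger_gap: 0.0144
```

Run:
```python
from h import *
for n in ('wrist','scene'):
    d=cam(n);keep(n+'9',d)
    save(n+'9',cv2.resize(d['frame'],(800,600),interpolation=cv2.INTER_CUBIC))
p,R=tool();st=get_state();print(st['clock'],p,np.degrees(np.arctan2(R[1,1],R[0,1])),st['finger_gap'],st['wrist_force'],st['ft_torque'],st['joint_pos'])
```

```text
19.65 [ 0.5561114  -0.26794905  0.1913728 ] 95.8794464641989 0.014513526666502897 [-0.07612695 -5.05774659  1.64147285] [-0.74186167  0.17482762  0.03777958] [-5.78441246e-01  4.15305671e-01  5.02604292e-02  1.20440230e+00
 -1.14062712e-03 -6.81058001e-01]
```

View pics/wrist9.png

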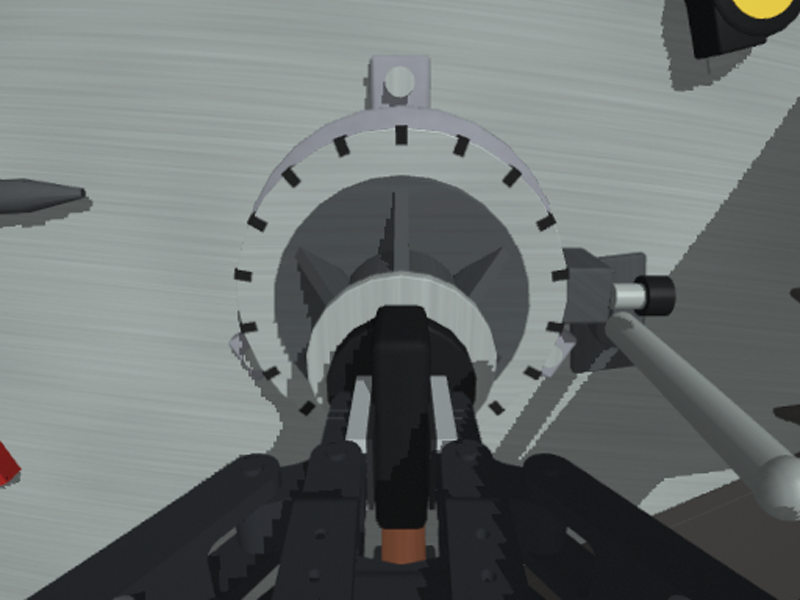

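View pics/scene9.png

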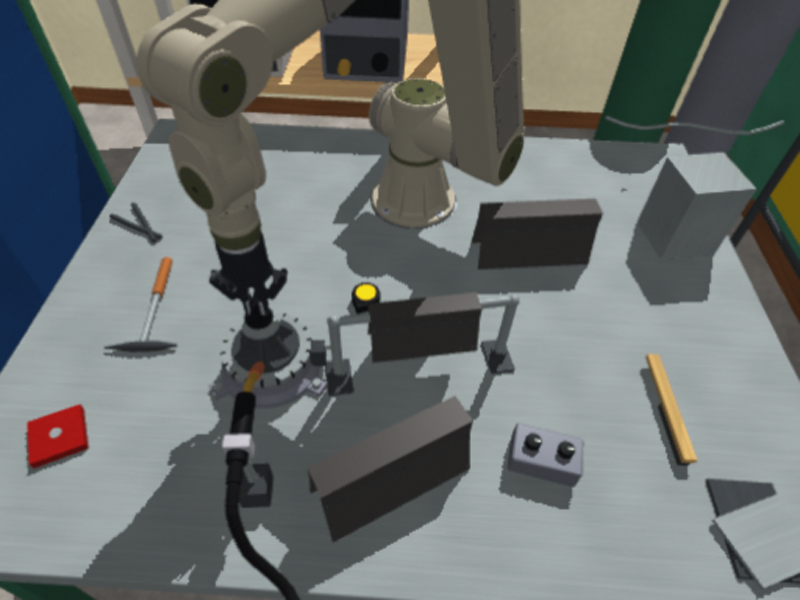

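The knob is gripped, with a gap of 14.5 mm. The guard still hangs at (425,330) in the scene view. I start turning clockwise, which is + about the tool's x.

Emit:
send_rows(plan=[[0,-1,0,1,0,0],[0,-1,0,4,0,0],[0,-1,0,8,0,0],[0,-1,0,12,0,0],[0,-1,0,16,0,0],[0,-1,0,20,0,0],[0,-1,0,24,0,0],[0,-1,0,28,0,0],[0,-1,0,30,0,0],[0,-1,0,30,0,0]])

```text
clock: 20.9
tcp_pos: [0.5563, -0.2672, 0.1914]
orientation: [0.692, 0.148, 0.691, -0.147]
wrist_force: [-0.6, 2.4, 5.5]
finger_gap: 0.0144
```

Run:
```python
from h import *
d=cam('wrist');keep('w10',d)
save('w10',cv2.resize(d['frame'],(800,600),interpolation=cv2.INTER_CUBIC))
p,R=tool();st=get_state();print(st['clock'],p,np.degrees(np.arctan2(R[1,1],R[0,1])),st['finger_gap'],st['wrist_force'],st['ft_torque'])
```

```text
20.95 [ 0.55622991 -0.26716975  0.19133631] 65.97410119949515 0.014174955718987376 [-0.51334232  3.06450566  5.1999548 ] [ 0.54568051  0.09916887 -0.08741695]
```

View pics/w10.png

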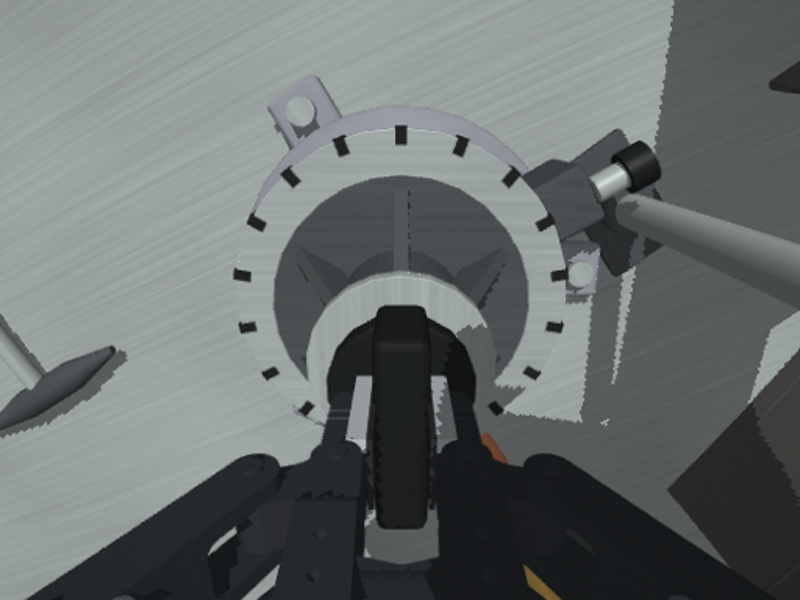

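The plate keeps its place relative to the tool (notches at the same pixels), so there is no slip; it has turned 29.9°. I turn the other 30°.

Emit:
send_rows(plan=[[0,0,0,2,0,0],[0,0,0,6,0,0],[0,0,0,10,0,0],[0,0,0,14,0,0],[0,0,0,18,0,0],[0,0,0,22,0,0],[0,0,0,26,0,0],[0,0,0,29,0,0],[0,0,0,30,0,0],[0,0,0,30,0,0]])

```text
clock: 22.2
tcp_pos: [0.5568, -0.2665, 0.1914]
orientation: [0.63, 0.322, 0.63, -0.32]
wrist_force: [1.0, 4.0, 3.9]
finger_gap: 0.0144
```

Emit:
send_rows(plan=[[0,0,0,0,0,0],[0,0,0,0,0,0],[0,0,0,0,0,0],[0,0,0,0,0,0],[0,0,0,0,0,0],[0,0,0,0,0,0],[0,0,0,0,0,0],[0,0,0,0,0,0],[0,0,0,0,0,0],[0,0,0,0,0,0]])

```text
clock: 23.45
tcp_pos: [0.5568, -0.2665, 0.1914]
orientation: [0.63, 0.322, 0.63, -0.32]
wrist_force: [1.1, 5.4, 5.6]
finger_gap: 0.0144
```

Run:
```python
from h import *
for n in ('wrist','scene','top'):
    d=cam(n);keep(n+'11',d)
    save(n+'11',cv2.resize(d['frame'],(800,600),interpolation=cv2.INTER_CUBIC))
p,R=tool();st=get_state();print(st['clock'],p,np.degrees(np.arctan2(R[1,1],R[0,1])),st['finger_gap'],st['wrist_force'],st['ft_torque'],np.abs(st['qvel']).max())
```

```text
23.6 [ 0.55680388 -0.26649184  0.19136653] 36.021288769706985 0.014401707909479224 [1.53193507 4.59025824 5.25936349] [ 0.85817901 -0.2969442  -0.05130388] 0.0018795002406061037
```

View pics/wrist11.png

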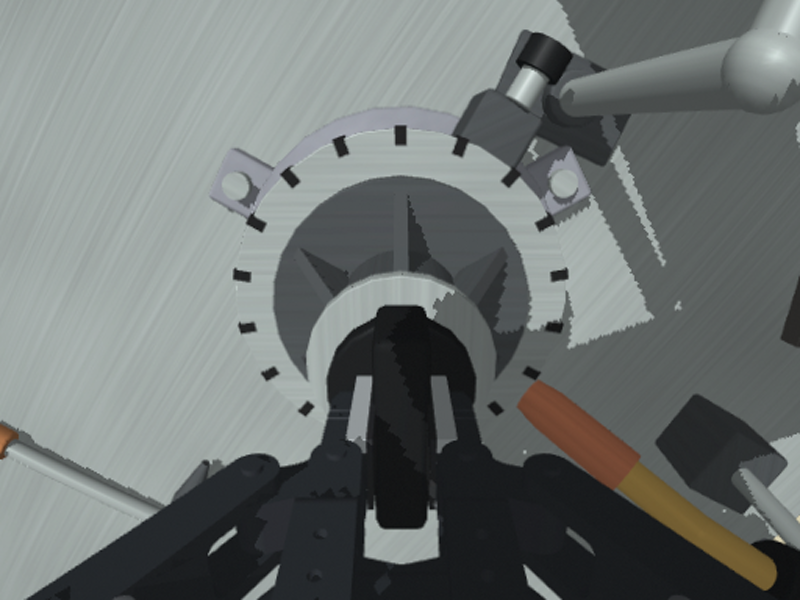

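View pics/scene11.png

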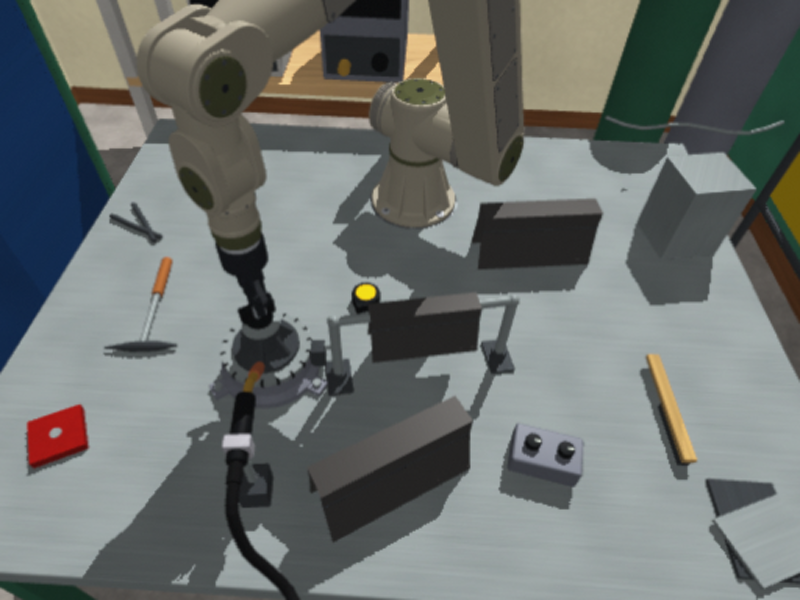

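View pics/top11.png

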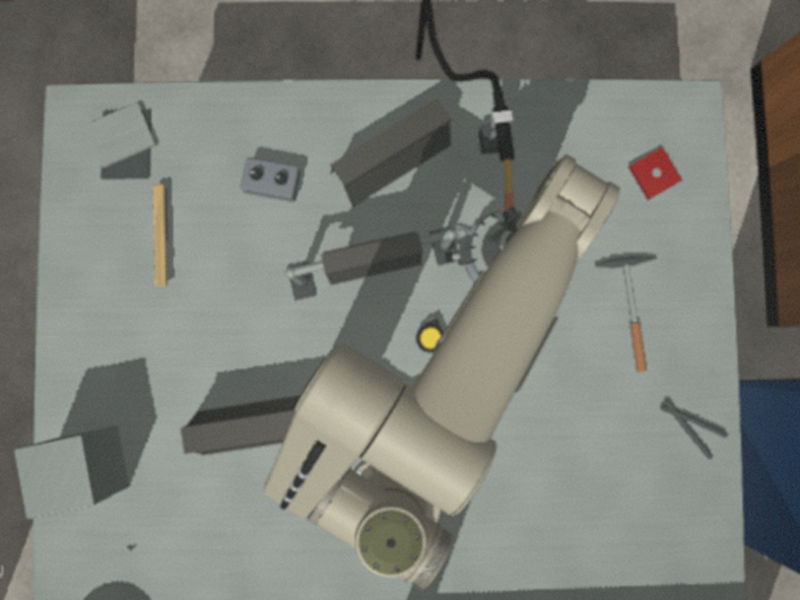

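Tool yaw went from 95.88° to 36.02°, so −59.9° (1.045 rad), with no slip: the top notch stays at (401,133). I make one last numeric check of the guard and bystanders, then hand in.

Run:
```python
from h import *
# bystanders: image difference scene/top patches vs start
for n,pts in (('scene',{'hammer':(150,310),'tape':(366,293),'pendant':(546,452),'brush':(670,407)}),('top',{'hammer':(632,310),'tape':(430,337),'pendant':(271,175),'brush':(160,235)})):
    a=load(n+'0')['frame'];b=load(n+'11')['frame']
    for k,(u,v) in pts.items():
        u=int(u*.64);v=int(v*.64);h=14
        r=cv2.matchTemplate(b[v-h-8:v+h+8,u-h-8:u+h+8],a[v-h:v+h,u-h:u+h],cv2.TM_CCOEFF_NORMED);m=cv2.minMaxLoc(r);print(n,k,np.array(m[3])-8,round(m[1],3))
# guard top ends in wrist6 at z=.192
w=load('wrist6');m=np.array([.5377,.0314]);a=np.radians(102.04);yv=np.array([np.cos(a),np.sin(a)]);xv=np.array([np.sin(a),-np.cos(a)])
for uv in [(349,85),(454,85),(363,513),(443,513)]:
    q=onz(w,np.array(uv)*.64,.192)[:2]-m;print((q@xv).round(4),(q@yv).round(4))
print(get_state()['clock'],job.hand_in())
```

```text
scene hammer [0 0] 0.539
scene tape [0 0] 0.674
scene pendant [0 0] 1.0
scene brush [0 0] 1.0
top hammer [-3  8] 0.547
top tape [0 0] 0.496
top pendant [0 0] 0.992
top brush [0 0] 0.995
-0.0208 0.1006
0.0188 0.1006
-0.0205 -0.1002
0.0202 -0.1002
the job is handed in; nothing more can be done
23.6 None
```

The spatter guard hangs over the middle of the rail's bar, released. The knob is turned three clicks clockwise and still gripped, and I handed the job in at 23.6 s. No verdict is reported.

- **Guard:** I took the small one, measured at 200 × 40 × 103 mm; the other two are about 265 × 50 × 137 mm. A wrist picture just after release put its top within 1 mm of the bar's middle, along and across the bar, and parallel to it. Later scene and top views still show it hanging there, but I did not measure it again after turning the knob.
- **Knob:** the tool turned 59.9° clockwise (1.045 rad, against 1.047 wanted). The plate's notches kept their pixels in the wrist view, so the knob did not slip. The grip is set to 80 N with the gap at 14.4 mm. The TCP is about 9 mm above the knob's origin and the arm is still.
- **Bystanders:** the pendant and brush match the starting pictures with no shift. For the hammer and tape the match scores were only 0.5–0.7. One hammer match in the top view even suggested a shift of 3 to 8 pixels. I put this down to changed shadows over a near-featureless patch: both look in place in the scene and top pictures, and the arm never went low near them.
- **Other disagreement:** triangulating the knob's top gave 203 mm against the stated 195 mm, from a weak pair of views. I used the stated height, and the grasp held.

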